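Hang the collet bin on the louvred panel and tug it to check

TASK

Hang the hook-back bin with the two collets on the upper row of louvres of the blue bench panel, in the gap between the two bins hanging there: its rear lip must drop fully home behind the louvre tongues, and the bin stay upright with its collets in it. Before you let go, tug it down gently, with a pull of about 10 N (1 kg), for a moment to make sure that it is held; never force it against the panel, and leave everything else where it is.

Things in the scene. Friction and masses are not known exactly. Their poses are not given: they have to be found in the camera images.
- bin: grey plastic hook-back bin to be hung: 96 mm deep (x), 64 wide (y), 62 high, open on top, walls 3.5 mm, 0.15 to 0.31 kg plus two 0.11 kg collets standing in it. Origin: centre of its underside; z up; +x to its back, -x to its low front. Told from the plain box by its hook and its collets
- bin_grip (a point): where to grip the bin across its 64 mm width: bin x = 10, y = 0, z = 48 mm. The side walls are 62 mm high from x = -14 to x = 48 mm and lower (34 mm) at the front
- bin_lip (a point): middle of the lower edge of the bin's full-width hook lip: bin x = 56, y = 0, z = 46 mm. The lip (3 mm thick, x = 54.5 to 57.5) turns 12 mm down from a 4 mm ledge at the rim, 6.5 mm behind the back wall. A foot rib low on the back (z = 4 to 16 mm) reaches as far back as the lip
- collet_a: steel collet, 32 mm across and 40 mm high, standing in the bin; origin at the centre of its narrow lower end; it must stay in the bin
- collet_b: the second collet in the bin, same size
- panel: blue louvred steel panel fixed on the bench, rigid, 460 mm wide, 215 high. Origin at bench height below the middle of the sheet's front face; y along the panel, z up; the front face is the plane x = 0 and looks along -x, where the bins hang, axes parallel to the panel's. Lip and foot rib lie on the sheet: a hung bin's origin is at x = -57.5, z = 104 mm. Press on it with less than 25 N
- louvres: upper row of seven louvre tongues on the panel (same origin and axes): steel, 2.5 mm thick, 45 mm wide at 60 mm pitch, tips 10 mm above the slot floors. The slot between tongue and sheet takes the lip: 4.6 mm wide at the mouth, 4.1 mm at the floor. A lip set on the tongue tips stops 10 mm too high; in front of the tongues it is not held. The row 92 mm lower is not used
- slot_floors: the floors of the upper row's slots (same origin and axes as the panel), 150 mm above the bench, on which the lip of a hung bin rests. In the tug test, with the bin still gripped, they must bear more than 9 N for at least 0.3 s, and never over 22 N, the weight of bin and collets (3.7 to 5.2 N) included: what is leaned on the sheet or the tongues does not count
- row_mid (a point): middle of the upper row: on the sheet's front face, at the height of the slot floors (150 mm above the bench)
- bin_left: bin of the same make, hung on the upper row on the panel's +y side, holding a few bushes; origin centre of underside, same axes as the bin; leave it
- bin_right: bin of the same make, hung on the upper row on the panel's -y side, holding pins; leave it. The gap between this bin and bin_left is 136 to 216 mm wide; hang the bin near its middle
- plain_box: grey box of the same size without hook, empty, standing on the bench; leave it. It and the bin may stand in either place
- collet_c: a third collet of the same kind standing on the bench; leave it
- screwdriver: screwdriver lying on the bench; leave it
- spanner: open spanner lying on the bench; leave it
- try_square: steel try square, 110 mm stock and 130 mm blade, lying on the bench; leave it
- oil: white oil bottle, 56 mm across, 150 mm high, on the bench; leave it
Mind the look-alikes: they are no part of the job. Leave any purple look-alike of the bin_left alone.

How it is judged (in metres and radians):
On the way, in this order (a step that is already met when the one before it is completed fails the run):
1. the bin is picked up clear of the bench (height (world z) of bin above 0.06 m and contact force between the fingers and bin above 0.5 N), for 0.2 s.
2. hung fully home in the gap and still gripped, it is tugged down: more than 9 N on the slot floors (weight included) for 0.3 s (z of bin_lip in the frame of panel between 0.146 and 0.154 m and x of bin_lip in the frame of panel between -0.006 and 0.001 m and angle between the x axis of bin and the x axis of panel, either way round below 0.15 rad and angle between bin's own z axis and vertical below 0.15 rad and y of bin in the frame of bin_left below -0.06 m and y of bin in the frame of bin_right above 0.06 m and contact force between bin and slot_floors above 9 N and contact force between the fingers and bin above 0.5 N), for 0.3 s.
At the end, for the whole second after the job is handed in: Bin hung on the upper row between the two others: lip edge within 4 mm of the slot floor's height and at most 6 mm in front of the sheet, square to the panel and upright within 0.15 rad, at rest, carried by the row, let go, both collets in it (z of bin_lip in the frame of panel between 0.146 and 0.154 m and x of bin_lip in the frame of panel between -0.006 and 0.001 m and angle between the x axis of bin and the x axis of panel, either way round below 0.15 rad and angle between bin's own z axis and vertical below 0.15 rad and y of bin in the frame of bin_left below -0.06 m and y of bin in the frame of bin_right above 0.06 m and x of collet_a in the frame of bin between -0.05 and 0.05 m and y of collet_a in the frame of bin between -0.033 and 0.033 m and z of collet_a in the frame of bin between -0.005 and 0.06 m and x of collet_b in the frame of bin between -0.05 and 0.05 m and y of collet_b in the frame of bin between -0.033 and 0.033 m and z of collet_b in the frame of bin between -0.005 and 0.06 m and linear speed of bin below 0.02 m/s and contact force between bin and slot_floors above 1 N and contact force between bin and the arm below 0.05 N); the robot touches nothing.
It fails at once if the bin is pulled down on the slot floors with more than 22 N (contact force between bin and slot_floors above 22 N).
It fails at once if the bin is forced against the panel: contact forces of more than 80 N in all (contact force between bin and panel above 80 N).
It fails at once if the bin is tipped by more than 0.6 rad (angle between bin's own z axis and vertical above 0.6 rad).
It fails at once if a collet falls out of the bin (not (x of collet_a in the frame of bin between -0.05 and 0.05 m and y of collet_a in the frame of bin between -0.033 and 0.033 m and z of collet_a in the frame of bin between -0.005 and 0.06 m) or not (x of collet_b in the frame of bin between -0.05 and 0.05 m and y of collet_b in the frame of bin between -0.033 and 0.033 m and z of collet_b in the frame of bin between -0.005 and 0.06 m)).
It fails at once if another thing is moved by more than 15 mm (distance of any of bin_left, bin_right, plain_box, collet_c, screwdriver, spanner, try_square, oil from where it was at the start of the episode above 0.015 m).
It also fails if it takes over 58 s, if anything falls off the work surface, if the arm or the gripper's body presses on something with over 40 N, if the wrist force passes 120 N, or if a joint passes its speed limit or range.

ROBOT

A 6-joint arm with a two-finger parallel gripper is mounted at the origin on the work surface. World frame = base frame: x ahead of the robot, y to its left, z up, the work surface at z = 0. Lengths are in mm, angles in rad, forces in N, time in s.
With the tool pointing down it reaches from about 275 to 750 mm from the base axis. Payload 10.2 kg.
Tool frame: the origin (TCP) lies between the finger pads; the fingertips stand 17 mm ahead of it and the grasp point (between the pads) lies 2 mm behind it (tips_ahead is the distance from the TCP to the fingertips, in mm); z points along the fingers, y is the line along which they close (so a half turn about z gives the same grasp; the last joint's range is limited). The gripper opens to 85 mm and grips with 20 to 120 N. Pads are 22 mm wide; open, the fingers measure 114 mm over their backs; the gripper's body (76 mm by 85 mm) begins 54 mm behind the grasp point. The pads swing forward as they close: fully open they stand 13 mm farther back than shut.
Start: joints at [-1.333, 0.313, 1.498, -0, 1.331, -0.223], TCP at [233.438, -470.253, 248.294] pointing down, gripper open.
Joint ranges: [-2.94, 2.94], [-0.97, 2.17], [0.19, 2.56], [-1.23, 4.37], [0.02, 3.11], [-2.88, 2.88]. Speed limits (rad/s): [2.39, 2.39, 3.01, 3.14, 3.14, 3.14].

INTERFACE

Orientations are given as a unit quaternion [w, x, y, z].
In Python, from rig import sense, capture, finish_job, boxes_of, tips_ahead gives the robot as it stands.
- The arm moves only by the tool drive_tool, never from a script. Its argument "commands" is text: rows parted by semicolons, each of 7 numbers parted by spaces: the shift along the world's x, y, z in units of 0.1 m (1.0 is 0.1 m), then the turn, a rotation vector about the world's x, y, z in units of pi/4 rad (1.0 is pi/4 rad), then the opening in per cent of the stroke, from 0 (shut) to 100 (fully open). A call has 1 to 20 rows; each row shifts and turns the commanded pose from where the row before left it; what a row does not reach is not made up. A row lasts 1/12 s, in which the tool goes at most 41.7 mm and 7.16 degrees, less where a joint would pass 70% of its speed; a pose out of reach is approached as far as the arm can. A call with a number of a shift or a turn outside -1 to 1 is refused whole. A call with a gripper value outside its range is refused whole. The fingers move at their own pace and stop on an object; "force" is the grip in N (left out, the last holds). Time passes only in rows, so rows that do not move let the fingers close. It gives the time, the measured TCP pose, the force, the opening and the grip force at its end, in the units of the state.
- sense(): the state, without advancing time (a new reading comes with each control period).
- capture(name): name is "scene" or "top" or "wrist"; returns a dict with "pixels" (384x512x3 uint8, blue, green, red), "fov_y" (degrees; the focal length in pixels is half the picture's height over the tangent of half this angle, whatever the lens; pixels are square), "cx", "cy" (the principal point, pixels), "k1" (the pictures are not rectified: a ray, as slopes to the right and down, at radius r is drawn at 1 + k1 r^2 times it, then the intrinsics apply), "position" and "attitude" of the camera in the world; the wrist camera has in their place "tool_from_camera" (4x4, takes a point from camera to tool coordinates, whose origin is the TCP and whose axes are the flange's). Camera axes: x right, y down, z forward; pixel columns grow to the right and rows downward; lengths in mm; the calibration is good to about 2 mm. A picture is of the moment at which its call begins: read the wrist's pose just before it. There is no depth.
- finish_job(): hands the job in; it is judged then, once.
Trained networks look in a picture, given as the dict that the camera call returned (one of the last four; its "shot" number tells which), for a name from the list of things; names that differ only in an ending like _2 or _b are one class to them, and where a whole thing is asked for, a point or a joint stands for the part that bears it (a point fixed in the world has none). Each returns a list of dicts, best first, with "confidence" (0 to 1); they miss things now and then, are a little off and sometimes report something else, mostly with a low value. They report only what shows in the picture. A call takes as long as a camera call. They do not tell look-alikes from the thing itself.
- boxes_of(picture, name): "position" ([column, row] in pixels, amid what is visible of it).
The state is a dict: "time_s": time; "joints": joint angles; "dq": joint speeds; "tau": joint torques, N m; "eef_pos": TCP position; "ee_rot": TCP orientation; "force": force on the tool from outside, world axes, zero at the start; "wrist_torque": the same for the moment, N m; "grip_width": opening from 0.0 (shut) to 1.0 (fully open); "grip_force": force on a finger pad.
Only numpy, scipy, OpenCV 4.12 (cv2) and the standard library are available. Lean on these libraries where they do the work, as an engineer would, in place of code of your own. Each camera call takes 0.05 s, during which the arm holds its last target. There are 200 camera calls.

## Working session

There is one attempt and no reset: what is moved stays moved. The work goes in short steps, Python scripts to look and compute and a tool call to move; the robot and the scene stay as the last step left them, time stands still between calls to the robot, and variables do not carry over. Pictures are saved under pics/ and viewed, at most 10 in all, crops included, and the job is handed in when it is done.

Besides the shell and the picture viewer there is one more tool, called after ">>>" as name(argument=value, ...) on one line, values as JSON. drive_tool: Moves the arm, as the interface text tells. Shifts and turns lie within -1 to 1; 1 stands for 0.1 m of shift or pi/4 rad of turn. Its arguments: {"type":"object","properties":{"commands":{"type":"string"},"force":{"type":"number"}},"required":["commands"]}

```bash
mkdir -p pics; ls; cat > h.py <<'E'
import numpy as np, cv2
from rig import sense, capture, finish_job, boxes_of, tips_ahead
from scipy.spatial.transform import Rotation as R
def rot(a):
    a=np.array(a,float)
    return a if a.shape==(3,3) else R.from_quat(np.r_[a[1:],a[0]]).as_matrix()
def cam(c,s=None):
    if 'tool_from_camera' in c:
        T=np.array(c['tool_from_camera']); Rt=rot(s['ee_rot']); return Rt@T[:3,:3], Rt@T[:3,3]+np.array(s['eef_pos'])
    return rot(c['attitude']), np.array(c['position'],float)
def KD(c):
    f=c['pixels'].shape[0]/2/np.tan(np.radians(c['fov_y']/2))
    return np.array([[f,0,c['cx']],[0,f,c['cy']],[0,0,1.]]), np.array([c['k1'],0,0,0,0.])
def ray(c,px,s=None):
    K,D=KD(c); u=cv2.undistortPoints(np.array([[px]],float),K,D)[0,0]
    Rm,p=cam(c,s); return p, Rm@np.r_[u,1]
def atz(c,px,z,s=None):
    p,d=ray(c,px,s); return p+d*(z-p[2])/d[2]
def proj(c,P,s=None):
    K,D=KD(c); Rm,p=cam(c,s); q=(np.atleast_2d(P)-p)@Rm
    return cv2.projectPoints(q,np.zeros(3),np.zeros(3),K,D)[0][:,0]
E
python3 - <<'E'
from h import *
s=sense(); print(s)
for n in ['scene','top']:
    c=capture(n); cv2.imwrite(f'pics/{n}.png',c['pixels']); print(n,c['position'],c['attitude'],c['fov_y'],c['k1'])
    for t in ['bin','bin_left','bin_right','plain_box','panel','collet_a','bin_lip','bin_grip','row_mid','oil']:
        print(t,[(np.round(b['position']).tolist(),round(b['confidence'],2)) for b in boxes_of(c,t)])
E
```

```text
pics
{'time_s': 0.0, 'joints': array([-1.33340052e+00,  3.13457325e-01,  1.49847933e+00, -1.57858933e-05,
        1.33099840e+00, -2.23408602e-01]), 'dq': array([ 4.96530304e-04,  1.59999273e-03,  4.71236687e-05,  8.23891705e-05,
        4.61016948e-04, -9.84483032e-05]), 'tau': array([-1.18732933e-03, -4.12271404e+01, -2.59743083e+01, -3.03975366e-04,
        4.17719653e-03, -2.00591893e-05]), 'eef_pos': array([ 233.37228942, -469.99892015,  247.71541379]), 'ee_rot': array([-6.71128051e-04,  9.73573974e-01,  2.28370898e-01, -1.23597055e-05]), 'force': array([-0.04075766,  0.81819067, -0.39058045]), 'wrist_torque': array([-0.05693969,  0.00394327,  0.03760043]), 'grip_force': 0.0, 'grip_width': 0.9991126622756442}
scene [1074.92069032 -361.03489161  883.91471665] [-0.31974901  0.82679472  0.43199829 -0.1659775 ] 55.93782892467392 -0.011545104278405835
bin [([218.0, 231.0], 0.73), ([294.0, 286.0], 0.4)]
bin_left [([310.0, 126.0], 0.7), ([328.0, 142.0], 0.69), ([276.0, 150.0], 0.66)]
bin_right [([110.0, 264.0], 0.67), ([344.0, 203.0], 0.63), ([216.0, 226.0], 0.52)]
plain_box [([171.0, 
[... 208 characters left out ...]
, 0.75), ([351.0, 174.0], 0.37)]
row_mid [([363.0, 188.0], 0.89), ([217.0, 232.0], 0.74)]
oil [([297.0, 287.0], 0.8)]
top [ 305.73872375   65.9523066  1737.93465053] [-0.04220205  0.7145671  -0.69660128  0.04857469] 43.70733797217855 0.0416824810074481
bin [([293.0, 216.0], 0.61)]
bin_left [([132.0, 266.0], 0.81), ([163.0, 218.0], 0.77), ([182.0, 261.0], 0.6)]
bin_right [([206.0, 150.0], 0.63), ([290.0, 210.0], 0.16)]
plain_box []
panel [([168.0, 172.0], 0.94)]
collet_a [([260.0, 154.0], 0.56), ([295.0, 222.0], 0.55), ([290.0, 209.0], 0.41)]
bin_lip [([293.0, 217.0], 0.72)]
bin_grip [([292.0, 214.0], 0.85)]
row_mid [([169.0, 172.0], 0.61), ([294.0, 214.0], 0.43)]
oil [([274.0, 124.0], 0.61)]
```

View pics/scene.png

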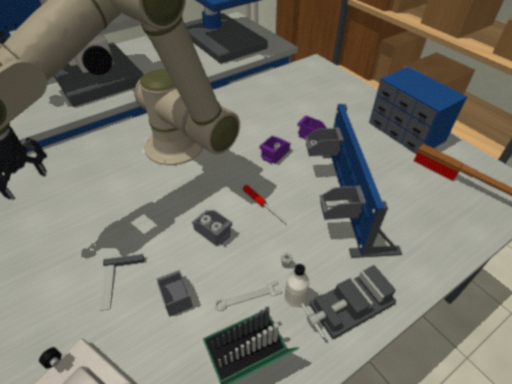

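View pics/top.png

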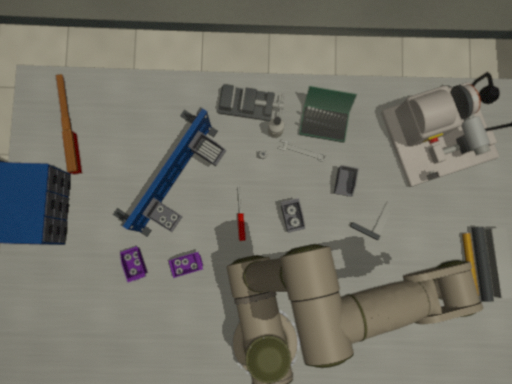

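The scene view shows the bin with two collets at (212,226), the empty plain box at (175,293), and the panel with two grey bins at (325,142) and (343,203). The top view shows the bin at (291,214), bin_left at (163,214), bin_right at (207,150) and the panel from (205,112) to (130,232).

```bash
python3 - <<'E'
import cv2
a=cv2.imread('pics/top.png')[100:245,110:310]; cv2.imwrite('pics/c1.png',cv2.resize(a,None,fx=4,fy=4,interpolation=cv2.INTER_CUBIC))
E
```

```text
(no output)
```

View pics/c1.png

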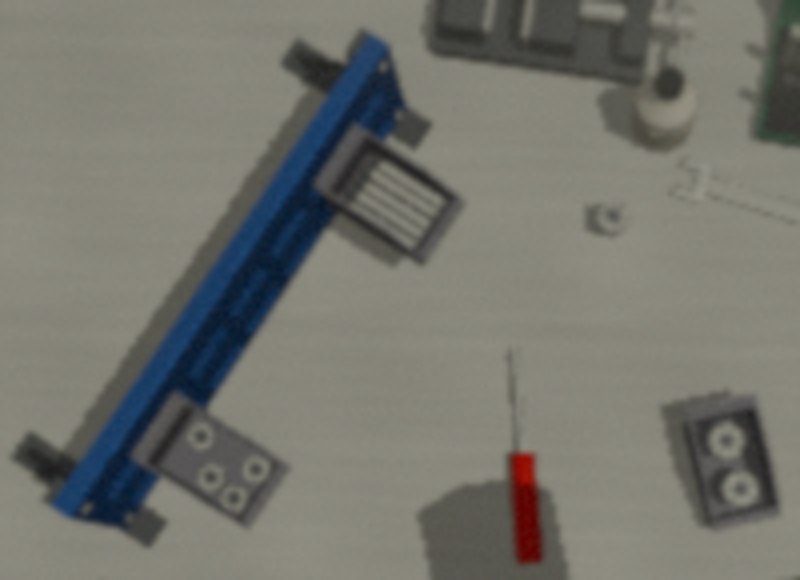

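The crop shows the bin with a thick ledge band at its upper edge around (720,403), which suggests its back faces up in the image. Its rim corners are near (683,408), (757,398), (778,512) and (708,528). The panel's top edge runs from (380,40) to (65,505).

```bash
python3 - <<'E'
from h import *
c=capture('top')
f=lambda p:(p[0]/4+110-.4,p[1]/4+100-.4)
for n,p,z in [('bTL',(683,408),62),('bTR',(757,398),62),('bBR',(778,512),34),('bBL',(708,528),34),('colA',(727,440),43),('colB',(740,488),43),
 ('pTopfront hi',(388,45),215),('pTopfront lo',(100,522),215),('pTopback hi',(365,32),215),('pTopback lo',(55,505),215),
 ('R back1',(360,128),166),('R back2',(315,182),166),('R f1',(463,205),138),('R f2',(422,262),138),
 ('L back1',(178,393),166),('L back2',(132,450),166),('L f1',(288,465),138),('L f2',(247,525),138)]:
    print(n,np.round(atz(c,f(p),z),0))
c=capture('wrist'); s=sense(); print(c['tool_from_camera'],c['fov_y'])
E
```

```text
bTL [492. -41.  62.]
bTR [ 503. -106.   62.]
bBR [ 405. -129.   34.]
bBL [389. -67.  34.]
colA [467. -82.  43.]
colB [424. -94.  43.]
pTopfront hi [768. 215. 215.]
pTopfront lo [373. 428. 215.]
pTopback hi [778. 234. 215.]
pTopback lo [385. 464. 215.]
R back1 [710. 241. 166.]
R back2 [663. 277. 166.]
R f1 [653. 154. 138.]
R f2 [603. 187. 138.]
L back1 [482. 382. 166.]
L back2 [434. 417. 166.]
L f1 [427. 293. 138.]
L f2 [377. 325. 138.]
[[-1.35923803e-04 -9.52321220e-01 -3.05097157e-01  7.82125079e+01]
 [ 9.99999895e-01 -2.62993916e-04  3.75391560e-04  1.00843546e+00]
 [-4.37732045e-04 -3.05097074e-01  9.52321156e-01 -1.24862574e+02]
 [ 0.00000000e+00  0.00000000e+00  0.00000000e+00  1.00000000e+00]] 62.97883482665937
```

>>> drive_tool(commands="0.09 0.16 -0.02 0 0 0.155 100;0.09 0.16 -0.02 0 0 0.155 100;0.09 0.16 -0.02 0 0 0.155 100;0.09 0.16 -0.02 0 0 0.155 100;0.09 0.16 -0.02 0 0 0.155 100;0.09 0.16 -0.02 0 0 0.155 100;0.09 0.16 -0.02 0 0 0.155 100;0.09 0.16 -0.02 0 0 0.155 100;0.09 0.16 -0.02 0 0 0.155 100;0.09 0.16 -0.02 0 0 0.155 100;0.09 0.16 -0.02 0 0 0.155 100;0.09 0.16 -0.02 0 0 0.155 100;0.09 0.16 -0.02 0 0 0.155 100;0.09 0.16 -0.02 0 0 0.155 100;0.09 0.16 -0.02 0 0 0.155 100;0.09 0.16 -0.02 0 0 0.155 100;0.09 0.16 -0.02 0 0 0.155 100;0.09 0.16 -0.02 0 0 0.155 100;0.09 0.16 -0.02 0 0 0.155 100;0.09 0.16 -0.02 0 0 0.155 100")

```text
time_s: 2.87
eef_pos: [413.8, -149.4, 208.3]
ee_rot: [0.0, 0.12, 0.993, -0.0]
force: [0.1, -0.5, -0.3]
grip_width: 0.998
grip_force: 0.0
```

>>> drive_tool(commands="0.09 0.16 -0.02 0 0 0.155 100;0.09 0.16 -0.02 0 0 0.155 100;0.09 0.16 -0.02 0 0 0.155 100;0.09 0.16 -0.02 0 0 0.155 100;0 0 0 0 0 0 100;0 0 0 0 0 0 100;0 0 0 0 0 0 100")

```text
time_s: 3.45
eef_pos: [449.3, -86.7, 200.4]
ee_rot: [-0.0, -0.119, 0.993, -0.0]
force: [0.1, -0.5, 0.5]
grip_width: 0.999
grip_force: 0.0
```

```bash
cat > look.py <<'E'
import sys; from h import *
s=sense(); c=capture('wrist'); n=sys.argv[1]
print(s['time_s'],np.round(s['eef_pos'],1),'toolx deg',np.round(np.degrees(np.arctan2(*rot(s['ee_rot'])[1::-1,0])),2),'z',np.round(rot(s['ee_rot'])[:,2],3),np.round(s['force'],2),round(s['grip_width'],3),round(s['grip_force'],1))
for t in sys.argv[2:]: print(t,[(np.round(b['position'],1).tolist(),round(b['confidence'],2)) for b in boxes_of(c,t)][:3])
cv2.imwrite(f'pics/{n}.png',cv2.resize(c['pixels'],None,fx=1.5,fy=1.5,interpolation=cv2.INTER_CUBIC))
import pickle; pickle.dump((c,s),open(n+'.pkl','wb'))
E
python3 look.py w1 bin bin_grip bin_lip collet_a
```

```text
3.45 [449.3 -86.7 200.4] toolx deg -166.34 z [-0. -0. -1.] [ 0.11 -0.51  0.52] 0.999 0.0
bin [([255.1, 172.5], 0.68)]
bin_grip [([256.0, 173.3], 0.75), ([430.4, 174.3], 0.4)]
bin_lip [([255.2, 173.6], 0.86)]
collet_a [([259.3, 190.2], 0.96), ([254.2, 145.0], 0.69)]
```

View pics/w1.png

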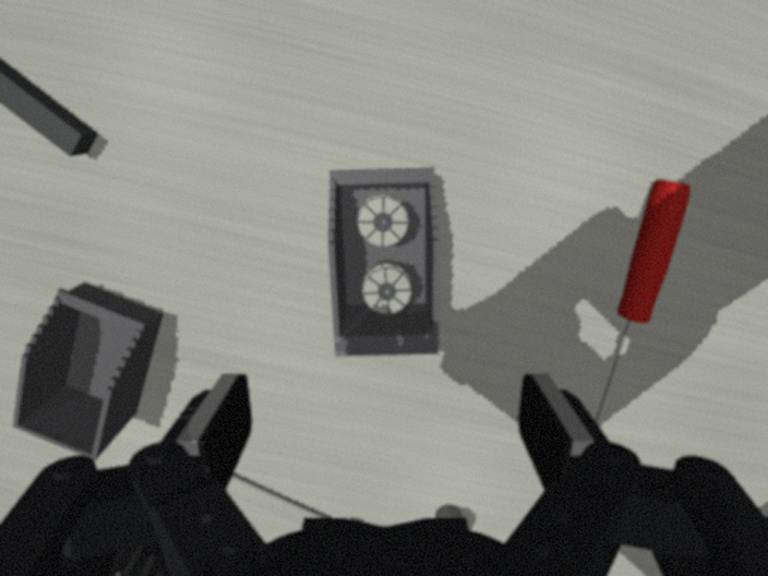

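The wrist view shows the bin at (385,262) on the enlarged picture, with its two collets at (383,221) and (387,288). Stepped sides lie at its top end and a band lies across its bottom end. I'll overlay the model to settle which end has the hook.

```bash
python3 - <<'E'
from h import *; import pickle
from scipy.optimize import least_squares
c,s=pickle.load(open('w1.pkl','rb'))
im=c['pixels']; out=[]
obs=np.array([[330,170],[434,167],[438,353],[337,355]])/1.5
def world(P,q):
    P=np.array(P,float); a=q[2]; M=np.array([[np.cos(a),-np.sin(a)],[np.sin(a),np.cos(a)]])
    return np.c_[P[:,:2]@M.T+q[:2],P[:,2]]
segs=[[(-48,-32,34),(-48,32,34)],[(-48,-32,34),(-14,-32,62)],[(-48,32,34),(-14,32,62)],[(-14,-32,62),(57.5,-32,62)],[(-14,32,62),(57.5,32,62)],[(57.5,-32,62),(57.5,32,62)],[(48,-32,62),(48,32,62)],[(44.5,-28.5,62),(44.5,28.5,62)],[(-48,-32,0),(-48,32,0)]]
for a0,C in [(.24,[(-48,32,34),(-48,-32,34),(57.5,-32,62),(57.5,32,62)]),(.24+np.pi,[(57.5,-32,62),(57.5,32,62),(-48,32,34),(-48,-32,34)])]:
    # image top-left is world +y? order tested both ways
    best=None
    for CC in (C,[C[1],C[0],C[3],C[2]]):
        r=least_squares(lambda q:(proj(c,world(CC,q),s)-obs).ravel(),[440,-87,a0])
        if best is None or r.cost<best.cost: best=r
    r=best; print(r.x,np.degrees(r.x[2]),r.cost,np.round(r.fun,1))
    b=cv2.resize(im[95:255,200:315],None,fx=3.4,fy=3.4,interpolation=cv2.INTER_CUBIC); b2=b.copy()
    for S in segs:
        p=(proj(c,world(S,r.x),s)-[200,95]+.5)*3.4
        cv2.line(b2,*[tuple(int(v) for v in x) for x in p],(0,255,0),1)
    out+=[b2]
cv2.imwrite('pics/ov.png',np.hstack(out))
E
```

```text
[ 4.39183897e+02 -9.02428608e+01  2.67906345e-01] 15.349902879341368 11.438621569386392 [-0.4  2.2  0.6  2.1  0.8 -2.6 -1.1 -2.1]
[451.52014134 -86.85628041   3.40717498] 195.2167466817862 220.4668756449633 [ -3.8   8.5   4.3   8.4  -2.3 -11.4   1.7 -11.2]
```

View pics/ov.png

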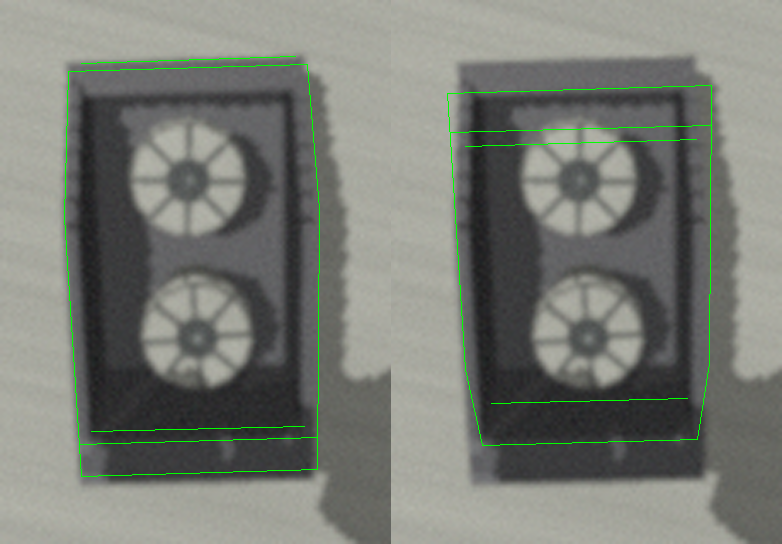

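Hypothesis 1 fits to about 2 px: the back faces world +x, yaw is about 15°, and the grip point is near (450,-86.5). The dark strip at the bottom is the rear ledge in the gripper's shadow. The tool is already above the grip point, so I'll descend and grip.

>>> drive_tool(commands="0 0 -0.3 0 0 0.027 100;0 0 -0.3 0 0 0 100;0 0 -0.3 0 0 0 100;0 0 -0.3 0 0 0 100;0 0 -0.2 0 0 0 100;0 0 -0.14 0 0 0 100;0 0 0 0 0 0 100;0 0 0 0 0 0 0;0 0 0 0 0 0 0;0 0 0 0 0 0 0;0 0 0 0 0 0 0;0 0 0 0 0 0 0;0 0 0 0 0 0 0;0 0 0 0 0 0 0;0 0 0 0 0 0 0", force=50)

```text
time_s: 4.95
eef_pos: [450.1, -86.7, 47.5]
ee_rot: [0.001, -0.131, 0.991, -0.001]
force: [-1.1, -1.7, 7.8]
grip_width: 0.742
grip_force: 56.8
```

>>> drive_tool(commands="0 0 0.05 0 0 0 0;0 0 0.1 0 0 0 0;0 0 0.2 0 0 0 0;0 0 0.25 0 0 0 0;0 0 0.25 0 0 0 0;0 0 0.25 0 0 0 0;0 0 0.2 0 0 0 0;0 0 0.1 0 0 0 0;0 0 0.1 0 0 0 0;0 0 0 0 0 0 0;0 0 0 0 0 0 0;0 0 0 0 0 0 0;0 0 0 0 0 0 0")

```text
time_s: 6.03
eef_pos: [449.0, -86.0, 195.5]
ee_rot: [-0.001, -0.131, 0.991, 0.0]
force: [0.0, 0.4, -4.6]
grip_width: 0.745
grip_force: 56.7
```

>>> drive_tool(commands="0.01 0.05 0 0 0 0.03 0;0.02 0.12 0 0 0 0.05 0;0.02 0.16 0 0 0 0.06 0;0.02 0.2 0 0 0 0.07 0;0.02 0.2 0 0 0 0.07 0;0.02 0.2 0 0 0 0.07 0;0.02 0.2 0 0 0 0.07 0;0.02 0.2 0 0 0 0.07 0;0.02 0.2 0 0 0 0.07 0;0.02 0.2 0 0 0 0.07 0;0.02 0.2 0 0 0 0.07 0;0.02 0.2 0 0 0 0.07 0;0.02 0.2 0 0 0 0.07 0;0.02 0.18 0 0 0 0.06 0;0.02 0.16 0 0 0 0.06 0;0.02 0.12 0 0 0 0.03 0;0.01 0.05 0 0 0 0 0;0 0 0 0 0 0 0;0 0 0 0 0 0 0;0 0 0 0 0 0 0")

```text
time_s: 7.7
eef_pos: [481.4, 197.1, 196.2]
ee_rot: [-0.0, -0.496, 0.868, -0.0]
force: [0.2, 0.2, -3.6]
grip_width: 0.74
grip_force: 56.6
```

```bash
python3 look.py w2 bin_left bin_right row_mid panel bin
```

```text
7.7 [481.4 197.1 196.2] toolx deg -120.51 z [-0. -0. -1.] [ 0.25  0.16 -3.58] 0.74 56.6
bin_left [([417.5, 291.0], 0.97), ([498.9, 280.4], 0.96), ([483.0, 131.2], 0.86)]
bin_right [([65.8, 295.5], 0.85), ([420.3, 291.4], 0.45), ([260.0, 279.4], 0.18)]
row_mid [([137.9, 371.4], 0.53)]
panel [([136.6, 375.5], 0.94)]
bin [([245.2, 235.3], 0.89)]
```

View pics/w2.png

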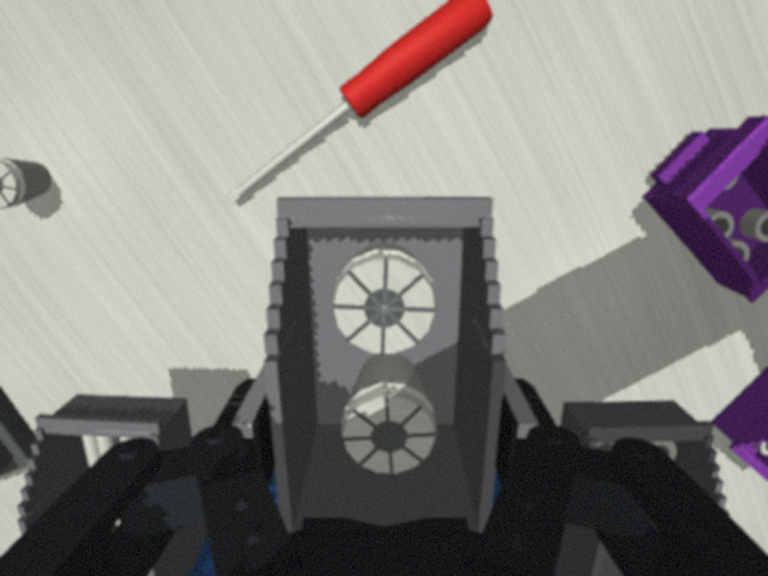

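The view shows the gripped bin with its collets, low front at (385,205). bin_right's front rim runs from about (38,422) to (160,428), and bin_left's from about (590,431) to (715,433).

```bash
python3 - <<'E'
from h import *; import pickle
c,s=pickle.load(open('w2.pkl','rb'))
P={}
for n,p,z in [('R1',(38,421),138),('R2',(160,428),138),('L1',(590,432),138),('L2',(716,434),138),('Rb1',(78,397),104),('Rb2',(187,400),104),('Lb1',(563,403),104),('Lb2',(672,405),104)]:
    P[n]=atz(c,np.array(p)/1.5,z,s); print(n,np.round(P[n],1))
R_=(P['R1']+P['R2'])/2; L=(P['L1']+P['L2'])/2
print('w',np.linalg.norm(P['R1']-P['R2']),np.linalg.norm(P['L1']-P['L2']),'d',np.linalg.norm(L-R_))
y=(L-R_)[:2]/np.linalg.norm(L-R_); x=np.array([y[1],-y[0]]); print('yaw x',np.degrees(np.arctan2(x[1],x[0])))
m=(L+R_)[:2]/2; o=m+48*x; print('origin target',o,'grip',o+10*x)
t=s['eef_pos'][:2]; d=o+10*x-t; print('along x',d@x,'along y',d@y, x)
# held bin check
C=[atz(c,np.array(p)/1.5,s['eef_pos'][2]-46+34,s) for p in [(277,218),(492,218)]]; C=np.array(C); print(np.round(C,1)); v=(C[1]-C[0])[:2]; print(np.degrees(np.arctan2(v[1],v[0]))-90, np.linalg.norm(v), 'front dist', (t-C.mean(0)[:2])@np.array([np.cos(np.radians(59.5)),np.sin(np.radians(59.5))]))
E
```

```text
R1 [650.1 152.5 138. ]
R2 [597.2 185.2 138. ]
L1 [425.2 288.8 138. ]
L2 [371.2 325.  138. ]
Rb1 [655.  157.3 104. ]
Rb2 [601.  189.2 104. ]
Lb1 [427.9 293.1 104. ]
Lb2 [375.4 327.4 104. ]
w 62.242777861920615 65.02357260987809 d 264.34169646637366
yaw x 58.52339004371427
origin target [536.01710698 278.80748375] grip [541.23861143 287.3360177 ]
along x 108.21383090236053 along y -3.8714797562973144 [0.52215045 0.85285339]
[[480.8 132.  184.2]
 [426.4 164.  184.2]]
59.48987213558834 63.12589208089232 front dist 56.41613774296418
```

```bash
python3 - <<'E'
from h import *
c=capture('top'); im=c['pixels']; hsv=cv2.cvtColor(im,cv2.COLOR_BGR2HSV)
m=cv2.inRange(hsv,(95,120,40),(125,255,255)); m[:, :115]=0; m[:,225:]=0; m[:100]=0; m[245:]=0
# per row: leftmost blue (back top edge); and bright/dark transition (front top edge)
L=[];F=[]
for r in range(125,215):
    x=np.where(m[r]>0)[0]
    if len(x)<3: continue
    v=im[r].astype(float)[:,0]; a=x[0]; seg=v[a-4:a+14]
    # subpixel saturation edge
    sat=hsv[r,:,1].astype(float); k=np.arange(a-3,a+3); t=(sat[k[0]]+sat[a+3])/2; i=np.where(sat[k]>t)[0][0]+k[0]
    L.append((i-1+(t-sat[i-1])/(sat[i]-sat[i-1]),r))
    g=np.diff(seg[5:]); j=np.argmin(g); F.append((a+1+j+.5,r))
for n,Q in (('back',L),('front',F)):
    W=np.array([atz(c,q,215)[:2] for q in Q]).astype(np.float32)
    vx,vy,x0,y0=cv2.fitLine(W,cv2.DIST_HUBER,0,.01,.01).ravel()
    w=W-[x0,y0]; res=w@[-vy,vx]; print(n,'yaw',(np.degrees(np.arctan2(vy,vx))-90)%180, 'rms',np.std(res),'pt',x0,y0)
E
```

```text
back yaw 58.85382 rms 0.2640933 pt 576.5951 350.6634
front yaw 58.81453 rms 0.88005525 pt 570.3671 333.3437
```

>>> drive_tool(commands="0.02 0.03 -0.02 0 0 -0.016 0;0.06 0.09 -0.04 0 0 0 0;0.07 0.1 -0.05 0 0 0 0;0.07 0.1 -0.05 0 0 0 0;0.07 0.1 -0.05 0 0 0 0;0.07 0.1 -0.04 0 0 0 0;0.05 0.08 -0.03 0 0 0 0;0.04 0.06 -0.01 0 0 0 0;0 0 0 0 0 0 0;0 0 0 0 0 0 0;0 0 0 0 0 0 0")

```text
time_s: 8.97
eef_pos: [526.3, 263.5, 167.5]
ee_rot: [0.0, -0.491, 0.871, -0.0]
force: [0.0, 0.1, -4.4]
grip_width: 0.742
grip_force: 56.5
```

```bash
python3 look.py w3 row_mid; python3 - <<'E'
from h import *
s=sense(); c=capture('scene'); print(s['time_s'],s['force'])
a=c['pixels'][90:270,270:420]; cv2.imwrite('pics/s3.png',cv2.resize(a,None,fx=3.3,fy=3.3,interpolation=cv2.INTER_CUBIC))
E
```

```text
8.9667 [526.3 263.5 167.5] toolx deg -121.16 z [ 0. -0. -1.] [ 0.03  0.1  -4.4 ] 0.742 56.5
row_mid [([144.7, 282.9], 0.66)]
9.0667 [-0.68168657 -0.35374991 -4.18561275]
```

View pics/s3.png

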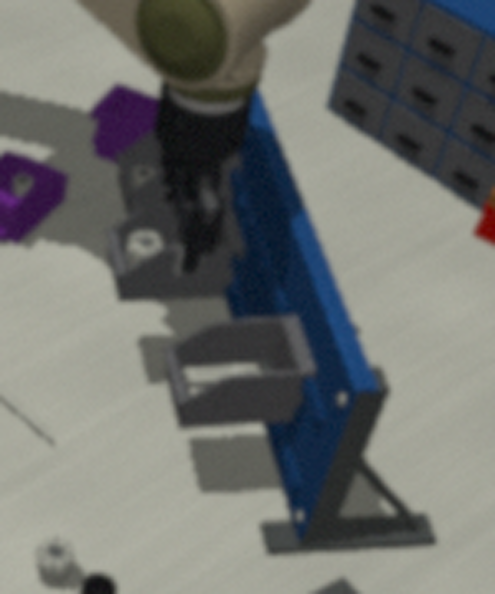

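The scene view shows the bin at (180,240) level in front of the panel and between the two hung bins, clear of both. I'll approach gently until it touches the sheet.

>>> drive_tool(commands="0.026 0.043 0 0 0 0 0;0.026 0.043 0 0 0 0 0;0.026 0.043 0 0 0 0 0;0.015 0.026 0 0 0 0 0;0.01 0.017 0 0 0 0 0;0 0 0 0 0 0 0;0 0 0 0 0 0 0")

```text
time_s: 9.7
eef_pos: [536.7, 281.0, 167.2]
ee_rot: [-0.0, -0.491, 0.871, -0.0]
force: [-0.0, 0.2, -4.0]
grip_width: 0.733
grip_force: 56.6
```

>>> drive_tool(commands="0.01 0.017 0 0 0 0 0;0.01 0.017 0 0 0 0 0;0 0 0 0 0 0 0;0 0 0 0 0 0 0")

```text
time_s: 10.03
eef_pos: [538.8, 284.4, 167.3]
ee_rot: [-0.0, -0.491, 0.871, -0.0]
force: [0.6, -0.6, -3.4]
grip_width: 0.739
grip_force: 56.6
```

Now 522.3 along x. I'll continue in 1 mm steps.

>>> drive_tool(commands="0.01 0.017 0 0 0 0 0;0 0 0 0 0 0 0;0 0 0 0 0 0 0")

```text
time_s: 10.28
eef_pos: [539.8, 286.1, 167.3]
ee_rot: [-0.0, -0.491, 0.871, -0.0]
force: [0.0, -0.0, -3.8]
grip_width: 0.741
grip_force: 56.6
```

>>> drive_tool(commands="0.01 0.017 0 0 0 0 0;0 0 0 0 0 0 0;0 0 0 0 0 0 0")

```text
time_s: 10.53
eef_pos: [540.7, 287.8, 167.3]
ee_rot: [-0.0, -0.491, 0.871, -0.0]
force: [0.1, 0.1, -3.9]
grip_width: 0.739
grip_force: 56.6
```

>>> drive_tool(commands="0.005 0.009 0 0 0 0 0;0 0 0 0 0 0 0;0 0 0 0 0 0 0")

```text
time_s: 10.78
eef_pos: [541.2, 288.7, 167.3]
ee_rot: [-0.0, -0.491, 0.871, -0.0]
force: [-0.1, 0.2, -3.9]
grip_width: 0.743
grip_force: 56.6
```

>>> drive_tool(commands="0.005 0.009 0 0 0 0 0;0 0 0 0 0 0 0;0 0 0 0 0 0 0")

```text
time_s: 11.03
eef_pos: [541.7, 289.6, 167.3]
ee_rot: [0.0, -0.491, 0.871, -0.0]
force: [-0.5, -0.5, -3.8]
grip_width: 0.74
grip_force: 56.6
```

>>> drive_tool(commands="0.005 0.009 0 0 0 0 0;0 0 0 0 0 0 0;0 0 0 0 0 0 0")

```text
time_s: 11.28
eef_pos: [542.3, 290.5, 167.3]
ee_rot: [0.0, -0.491, 0.871, -0.0]
force: [-0.0, -0.5, -3.6]
grip_width: 0.74
grip_force: 56.6
```

>>> drive_tool(commands="0.005 0.009 0 0 0 0 0;0 0 0 0 0 0 0;0 0 0 0 0 0 0")

```text
time_s: 11.53
eef_pos: [542.6, 291.2, 167.2]
ee_rot: [-0.0, -0.491, 0.871, -0.0]
force: [-1.4, -1.1, -4.2]
grip_width: 0.739
grip_force: 56.7
```

>>> drive_tool(commands="0.005 0.009 0 0 0 0 0;0 0 0 0 0 0 0;0 0 0 0 0 0 0")

```text
time_s: 11.78
eef_pos: [542.6, 291.3, 167.1]
ee_rot: [-0.002, -0.491, 0.871, -0.0]
force: [-6.0, -6.3, -2.4]
grip_width: 0.741
grip_force: 56.9
```

>>> drive_tool(commands="0.005 0.009 0 0 0 0 0;0 0 0 0 0 0 0;0 0 0 0 0 0 0")

```text
time_s: 12.03
eef_pos: [542.7, 291.3, 166.9]
ee_rot: [-0.003, -0.491, 0.871, -0.001]
force: [-8.9, -12.2, 0.6]
grip_width: 0.744
grip_force: 57.0
```

>>> drive_tool(commands="-0.015 -0.024 0 0 0 0 0;0 0 0 0 0 0 0;0 0 0 0 0 0 0;0 0 0 0 0 0 0")

```text
time_s: 12.37
eef_pos: [542.4, 291.0, 167.4]
ee_rot: [0.0, -0.491, 0.871, 0.0]
force: [0.2, 0.0, -3.7]
grip_width: 0.739
grip_force: 56.6
```

>>> drive_tool(commands="0 0 -0.015 0 0 0 0;0 0 -0.015 0 0 0 0;0 0 -0.01 0 0 0 0;0 0 0 0 0 0 0;0 0 0 0 0 0 0")

```text
time_s: 12.78
eef_pos: [542.2, 290.8, 163.1]
ee_rot: [-0.0, -0.491, 0.871, 0.0]
force: [0.1, 0.4, -5.1]
grip_width: 0.74
grip_force: 56.6
```

>>> drive_tool(commands="0 0 -0.01 0 0 0 0;0 0 0 0 0 0 0;0 0 0 0 0 0 0")

```text
time_s: 13.03
eef_pos: [542.2, 290.8, 162.3]
ee_rot: [-0.0, -0.491, 0.871, 0.0]
force: [-0.7, 0.1, -4.1]
grip_width: 0.742
grip_force: 56.6
```

>>> drive_tool(commands="0 0 -0.01 0 0 0 0;0 0 0 0 0 0 0;0 0 0 0 0 0 0")

```text
time_s: 13.28
eef_pos: [542.2, 290.8, 161.2]
ee_rot: [-0.0, -0.491, 0.871, 0.0]
force: [-0.0, -0.7, -4.2]
grip_width: 0.737
grip_force: 56.6
```

>>> drive_tool(commands="0 0 -0.01 0 0 0 0;0 0 0 0 0 0 0;0 0 0 0 0 0 0")

```text
time_s: 13.53
eef_pos: [542.2, 290.7, 160.3]
ee_rot: [-0.0, -0.491, 0.871, 0.0]
force: [0.6, 1.4, -3.8]
grip_width: 0.743
grip_force: 56.6
```

>>> drive_tool(commands="0 0 -0.01 0 0 0 0;0 0 0 0 0 0 0;0 0 0 0 0 0 0")

```text
time_s: 13.78
eef_pos: [542.2, 290.7, 159.2]
ee_rot: [-0.0, -0.491, 0.871, 0.0]
force: [0.0, 0.4, -3.7]
grip_width: 0.741
grip_force: 56.6
```

>>> drive_tool(commands="0 0 -0.01 0 0 0 0;0 0 0 0 0 0 0;0 0 0 0 0 0 0")

```text
time_s: 14.03
eef_pos: [542.2, 290.7, 158.2]
ee_rot: [-0.0, -0.491, 0.871, 0.0]
force: [0.1, 0.3, -4.3]
grip_width: 0.738
grip_force: 56.6
```

>>> drive_tool(commands="0 0 -0.01 0 0 0 0;0 0 0 0 0 0 0;0 0 0 0 0 0 0")

```text
time_s: 14.28
eef_pos: [542.2, 290.7, 157.2]
ee_rot: [-0.0, -0.491, 0.871, -0.0]
force: [0.3, -0.4, -4.1]
grip_width: 0.741
grip_force: 56.6
```

>>> drive_tool(commands="0 0 -0.01 0 0 0 0;0 0 0 0 0 0 0;0 0 0 0 0 0 0")

```text
time_s: 14.53
eef_pos: [542.2, 290.7, 156.2]
ee_rot: [-0.0, -0.491, 0.871, 0.0]
force: [-0.5, 0.4, -4.4]
grip_width: 0.742
grip_force: 56.6
```

Lip is now about 5 mm below the tongue tips with no contact force, so it has entered the slot. I'll keep going down toward the floors, expected at TCP z of about 151.

>>> drive_tool(commands="0 0 -0.01 0 0 0 0;0 0 -0.01 0 0 0 0;0 0 0 0 0 0 0;0 0 0 0 0 0 0")

```text
time_s: 14.87
eef_pos: [542.2, 290.7, 154.2]
ee_rot: [-0.0, -0.491, 0.871, 0.0]
force: [-0.5, 0.3, -4.1]
grip_width: 0.737
grip_force: 56.6
```

>>> drive_tool(commands="0 0 -0.01 0 0 0 0;0 0 0 0 0 0 0;0 0 0 0 0 0 0")

```text
time_s: 15.12
eef_pos: [542.2, 290.7, 153.2]
ee_rot: [-0.0, -0.491, 0.871, 0.0]
force: [0.5, -0.5, -3.9]
grip_width: 0.737
grip_force: 56.6
```

>>> drive_tool(commands="0 0 -0.005 0 0 0 0;0 0 0 0 0 0 0;0 0 0 0 0 0 0")

```text
time_s: 15.37
eef_pos: [542.2, 290.7, 152.8]
ee_rot: [-0.0, -0.491, 0.871, -0.0]
force: [-0.1, 0.9, -3.7]
grip_width: 0.744
grip_force: 56.6
```

>>> drive_tool(commands="0 0 -0.005 0 0 0 0;0 0 0 0 0 0 0;0 0 0 0 0 0 0")

```text
time_s: 15.62
eef_pos: [542.2, 290.7, 152.3]
ee_rot: [-0.0, -0.491, 0.871, -0.0]
force: [0.7, 0.2, -4.5]
grip_width: 0.743
grip_force: 56.6
```

>>> drive_tool(commands="0 0 -0.005 0 0 0 0;0 0 0 0 0 0 0;0 0 0 0 0 0 0")

```text
time_s: 15.87
eef_pos: [542.2, 290.7, 151.7]
ee_rot: [-0.0, -0.491, 0.871, 0.0]
force: [-0.4, -0.3, -3.8]
grip_width: 0.74
grip_force: 56.6
```

>>> drive_tool(commands="0 0 -0.005 0 0 0 0;0 0 0 0 0 0 0;0 0 0 0 0 0 0")

```text
time_s: 16.12
eef_pos: [542.4, 290.8, 151.5]
ee_rot: [0.0, -0.491, 0.871, -0.0]
force: [0.4, -0.3, -2.3]
grip_width: 0.738
grip_force: 56.9
```

>>> drive_tool(commands="0 0 -0.003 0 0 0 0;0 0 0 0 0 0 0;0 0 0 0 0 0 0")

```text
time_s: 16.37
eef_pos: [542.4, 290.8, 151.4]
ee_rot: [0.0, -0.491, 0.871, -0.0]
force: [-0.8, 0.4, 1.2]
grip_width: 0.738
grip_force: 57.1
```

>>> drive_tool(commands="0 0 -0.003 0 0 0 0;0 0 0 0 0 0 0;0 0 0 0 0 0 0")

```text
time_s: 16.62
eef_pos: [542.4, 290.8, 151.2]
ee_rot: [0.0, -0.491, 0.871, -0.0]
force: [-1.4, -0.7, 4.0]
grip_width: 0.741
grip_force: 57.4
```

Floor contact came at the expected height; the floor now bears about 8 N. I'll add gently to reach about 14 N and hold it.

>>> drive_tool(commands="0 0 -0.003 0 0 0 0;0 0 0 0 0 0 0;0 0 0 0 0 0 0")

```text
time_s: 16.87
eef_pos: [542.5, 290.8, 151.0]
ee_rot: [0.001, -0.491, 0.871, -0.0]
force: [-1.9, -2.1, 5.8]
grip_width: 0.739
grip_force: 57.8
```

>>> drive_tool(commands="0 0 -0.003 0 0 0 0;0 0 0 0 0 0 0;0 0 0 0 0 0 0;0 0 0 0 0 0 0")

```text
time_s: 17.2
eef_pos: [542.5, 290.8, 150.9]
ee_rot: [0.001, -0.491, 0.871, -0.0]
force: [-3.5, -2.3, 7.5]
grip_width: 0.741
grip_force: 58.2
```

>>> drive_tool(commands="0 0 -0.003 0 0 0 0;0 0 0 0 0 0 0;0 0 0 0 0 0 0;0 0 0 0 0 0 0;0 0 0 0 0 0 0;0 0 0 0 0 0 0;0 0 0 0 0 0 0;0 0 0 0 0 0 0")

```text
time_s: 17.87
eef_pos: [542.5, 290.8, 150.9]
ee_rot: [0.001, -0.491, 0.871, -0.0]
force: [-3.7, -2.7, 9.4]
grip_width: 0.735
grip_force: 58.4
```

>>> drive_tool(commands="0 0 -0.001 0 0 0 0;0 0 0 0 0 0 0;0 0 0 0 0 0 0;0 0 0 0 0 0 0;0 0 0 0 0 0 0;0 0 0 0 0 0 0")

```text
time_s: 18.37
eef_pos: [542.5, 290.8, 150.9]
ee_rot: [0.001, -0.491, 0.871, -0.0]
force: [-2.9, -2.9, 10.2]
grip_width: 0.738
grip_force: 58.3
```

Tug held at about 14 N on the floors for over 1 s. I'll relax, then open.

>>> drive_tool(commands="0 0 0.005 0 0 0 0;0 0 0.004 0 0 0 0;0 0 0 0 0 0 0;0 0 0 0 0 0 0;0 0 0 0 0 0 100;0 0 0 0 0 0 100;0 0 0 0 0 0 100;0 0 0 0 0 0 100;0 0 0 0 0 0 100;0 0 0 0 0 0 100;0 0 0 0 0 0 100")

```text
time_s: 19.28
eef_pos: [542.2, 290.7, 150.5]
ee_rot: [-0.0, -0.491, 0.871, -0.0]
force: [-1.1, -0.2, -1.1]
grip_width: 1.0
grip_force: 0.0
```

```bash
python3 look.py w4 bin collet_a
```

```text
19.2833 [542.2 290.7 150.5] toolx deg -121.15 z [-0. -0. -1.] [-1.13 -0.18 -1.05] 1.0 0.0
bin [([252.0, 236.3], 0.6)]
collet_a [([254.7, 195.1], 0.83)]
```

View pics/w4.png

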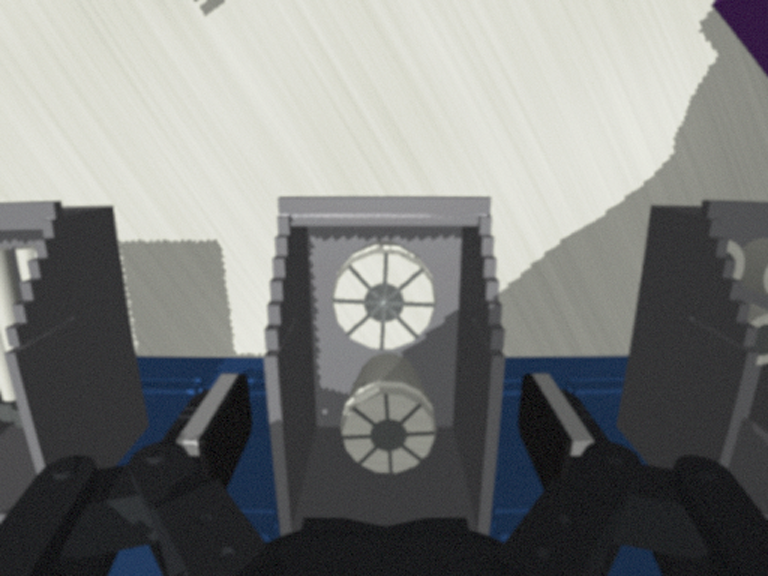

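The bin hangs in line with its neighbours (all front edges near row 203). Both collets are inside and the fingers are clear on both sides. I'll retreat straight up.

>>> drive_tool(commands="0 0 0.05 0 0 0 100;0 0 0.1 0 0 0 100;0 0 0.2 0 0 0 100;0 0 0.2 0 0 0 100;0 0 0.2 0 0 0 100;0 0 0.2 0 0 0 100;0 0 0.2 0 0 0 100;0 0 0.1 0 0 0 100;0 0 0 0 0 0 100;0 0 0 0 0 0 100;0 0 0 0 0 0 100")

```text
time_s: 20.35
eef_pos: [541.9, 290.6, 274.3]
ee_rot: [-0.001, -0.491, 0.871, 0.0]
force: [0.8, 0.4, -0.2]
grip_width: 1.0
grip_force: 0.0
```

```bash
python3 look.py w5 bin collet_a bin_left bin_right
```

```text
20.35 [541.9 290.6 274.3] toolx deg -121.15 z [-0.002 -0.001 -1.   ] [ 0.83  0.4  -0.21] 1.0 0.0
bin [([254.8, 180.2], 0.65)]
collet_a [([255.6, 149.0], 0.9), ([42.2, 21.8], 0.79), ([257.6, 201.5], 0.62)]
bin_left [([495.8, 172.4], 0.73), ([408.2, 182.4], 0.67), ([467.6, 33.6], 0.57)]
bin_right [([104.4, 180.2], 0.63)]
```

View pics/w5.png

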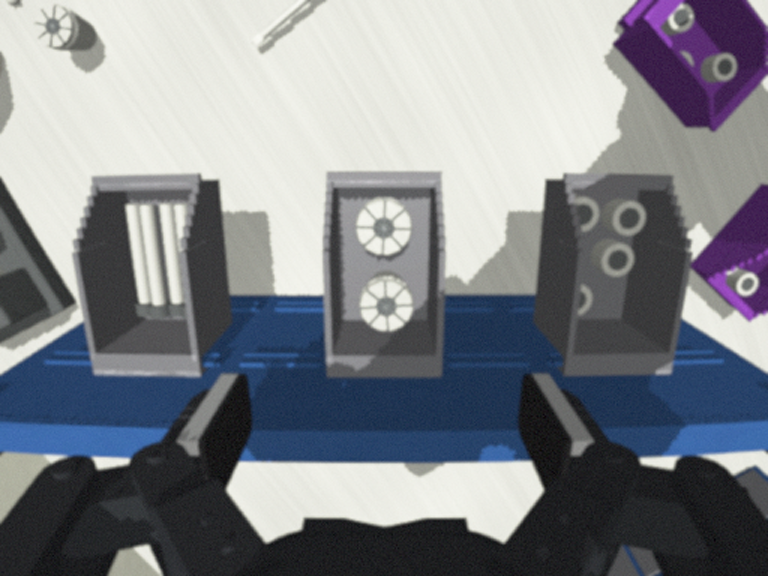

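The bin hangs level and square at (385,275), rear ledge at row 376, the same as both neighbours. Both collets are in it and the arm is clear.

```bash
python3 -c "
from rig import finish_job; print(finish_job())"
```

```text
the job is handed in; nothing more can be done
None
```

The bin is hung fully home on the upper row, in the gap between the two bins and with both collets in it; I tugged it at about 14 N (measured at the wrist) for over a second, let go, and handed the job in (no verdict was returned).

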